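Set the fan switches on the radiator cover

TASK

The white radiator fan box on the ledge has three slide switches side by side. Counting from the robot's left, set them to on, on, off: on is fully away from the robot, toward the raised bar along the box's far edge, and off is fully toward the robot. The middle switch is already on and must be on at the end; then let go of everything.

Things in the scene. Friction and masses are not known exactly. Their poses are not given: they have to be found in the camera images.
- fan_box: flat white plastic box fixed to the ledge, 110 mm (its x) by 210 mm (its y) by 35 mm high; origin at the centre of its underside, on the ledge. Its x axis points away from the robot (the box may be turned up to about 25 degrees), toward the long edge with a raised bar (8 mm wide, top 5 mm above the face, at box x = +0.046); y to the robot's left, z up. Three switch caps stand in a row along y, 60 mm apart, at box y = +0.060, 0 and -0.060.
- switch1 (a joint): the robot's left switch, at box y = +0.060; starts off. Its black plastic cap is an upright block 14 mm thick along the slide direction (on an 18 mm foot), 20 mm wide and 30 mm tall, standing on the box's top face, its top 65.5 mm above the ledge. Value in m: 0 = fully off (cap centre at box x = -0.015), 0.030 = fully on (cap centre at box x = +0.015). Slides along box x, needs about 2 N, no spring: it stays where it is left. 
- switch2 (a joint): the middle switch, at box y = 0; starts on. Same cap, travel and values as switch1.
- switch3 (a joint): the robot's right switch, at box y = -0.060; starts on. Same cap, travel and values as switch1.
Things that resemble listed ones, but are neither listed nor needed, are in the scene too. Several things have the shape of the fan_box; the one meant has the colours described above.

How it is judged:
By the outcome, as a careful person would: the job done as asked, in the order asked, and still so for the second after the job is handed in, with the robot touching nothing.
It also fails if it takes over 35 s, if anything falls off the work surface, if the arm or the gripper's body presses on something with over 40 N, if the wrist force passes 120 N, or if a joint passes its speed limit or range.

ROBOT

A 6-joint arm with a two-finger parallel gripper is mounted at the origin on the work surface. World frame = base frame: x ahead of the robot, y to its left, z up, the work surface at z = 0. Lengths are in m, angles in rad, forces in N, time in s.
With the tool pointing down it reaches from about 0.25 to 0.775 m from the base axis. Payload 4 kg.
Tool frame: the origin (TCP) lies on the mounting face of the last link; the fingertips stand 173 mm ahead of it and the grasp point (between the pads) lies 155 mm ahead of it; z points along the fingers, y is the line along which they close (so a half turn about z gives the same grasp; the last joint's range is limited). The gripper opens to 85 mm and grips with 20 to 120 N. Pads are 22 mm wide; open, the fingers measure 114 mm over their backs; the gripper's body (76 mm by 85 mm) begins 54 mm behind the grasp point. The pads swing forward as they close: fully open they stand 13 mm farther back than shut.
Start: joints at [1.238, 0.087, 1.371, -0, 1.684, -0.103], TCP at [0.125, 0.536, 0.405] pointing down, gripper open.
Joint ranges: [-3.1, 3.1], [-0.76, 2.03], [0.27, 2.55], [-1.08, 4.22], [0.17, 2.65], [-2.57, 2.57]. Speed limits (rad/s): [2.79, 2.79, 3.14, 3.14, 3.14, 3.14].

INTERFACE

Orientations are given as [roll, pitch, yaw] about the fixed x, y, z axes, in that order (R = Rz(yaw) Ry(pitch) Rx(roll)).
In Python, from cell import read_state, snapshot, calibration, sign_off gives the robot as it stands.
- The arm moves only by the tool step_arm, never from a script. Its argument "rows" is a list of rows, each a list of 6 numbers: the shift along the world's x, y, z normalised to -1 to 1, where 1 is 400 mm, then the turn, a rotation vector about the world's x, y, z normalised to -1 to 1, where 1 is pi rad. In form: [[dx, dy, dz, wx, wy, wz], ...]. A call has exactly 5 rows; each row is the pose to reach, as a shift and turn from the pose commanded when the call began, turning the shorter way round; what a row does not reach only later rows make up. A row lasts 1/10 s, in which the tool goes at most 50 mm and 8.59 degrees, less where a joint would pass 70% of its speed; a pose out of reach is approached as far as the arm can. A call with a number of a shift or a turn outside -1 to 1 is refused whole. A call with a gripper value outside its range is refused whole. "jaw" is the closure, from 0 (fully open) to 1 (shut), set as the call begins (left out, the last holds). The fingers move at their own pace and stop on an object; "newtons" is the grip in N (left out, the last holds). Time passes only in rows, so rows that repeat a pose let the fingers close, or fill a call up. It gives the time, the measured TCP pose, the force, the opening and the grip force at its end, in the units of the state.
- read_state(): the state, without advancing time (a new reading comes with each control period).
- snapshot(name): name is "scene" or "top" or "wrist"; returns the picture (384x512x3 uint8, red, green, blue); there is no depth.
- calibration(name): a dict with "fx", "fy", "cx", "cy" (pixels), "position" and "orientation" of the camera in the world. Camera axes: x right, y down, z forward; pixel columns grow to the right and rows downward; lengths in m; the calibration is good to about 2 mm. A picture is of the moment at which its call begins: read the wrist's pose just before it. calibration takes no time and is no camera call; for the wrist camera it gives the pose at the moment of the call.
- sign_off(): hands the job in; it is judged then, once.
The state is a dict: "time": time; "qpos": joint angles; "dq": joint speeds; "effort": joint torques, N m; "eef_pos": TCP position; "ee_rot": TCP orientation; "contact_force": force on the tool from outside, world axes, zero at the start; "moment": the same for the moment, N m; "gripper_width": opening from 0.0 (shut) to 1.0 (fully open); "grip_force": force on a finger pad.
Only numpy, scipy, OpenCV 4.12 (cv2) and the standard library are available. Lean on these libraries where they do the work, as an engineer would, in place of code of your own. Each camera call takes 0.05 s, during which the arm holds its last target. There are 200 camera calls.

## Working session

There is one attempt and no reset: what is moved stays moved. The work goes in short steps, Python scripts to look and compute and a tool call to move; the robot and the scene stay as the last step left them, time stands still between calls to the robot, and variables do not carry over. Pictures are saved under pics/ and viewed, at most 10 in all, crops included, and the job is handed in when it is done.

Besides the shell and the picture viewer there is one more tool, called as name(argument=value, ...) on one line, values as JSON. step_arm: Moves the arm, as the interface text tells. Its arguments: {"type":"object","properties":{"rows":{"type":"array"},"jaw":{"type":"number"},"newtons":{"type":"number"}},"required":["rows"]}

```bash
mkdir -p pics; python3 - <<'E'
from cell import *
import cv2,numpy as np
s=read_state();print(s)
a=snapshot("scene");b=snapshot("top")
for n in("scene","top"):print(n,calibration(n))
cv2.imwrite("pics/a.png",a[:,:,::-1]);cv2.imwrite("pics/b.png",b[:,:,::-1])
E
```

```text
{'time': 0.0, 'qpos': array([ 1.23786777e+00,  8.79958322e-02,  1.37230503e+00, -1.83673662e-05,
        1.68364927e+00, -1.03150350e-01]), 'dq': array([-7.83332216e-04, -9.79834610e-05, -1.17303831e-03, -2.01432635e-03,
       -1.51200222e-03,  1.01883869e-03]), 'effort': array([ 1.04113660e-03, -3.51859903e+01, -3.13278544e+01,  1.80567231e-04,
        1.05080087e-02, -2.75032272e-05]), 'eef_pos': array([0.12526326, 0.53542131, 0.40349061]), 'ee_rot': array([-3.13924582e+00, -2.24585389e-04,  2.91181214e+00]), 'contact_force': array([-0.42333003, -0.12330565, -0.32851663]), 'moment': array([-0.02215567,  0.00651213,  0.00111871]), 'grip_force': 0.0, 'gripper_width': 0.9986419862135687}
scene {'fx': 452.4595983419392, 'fy': 452.4595983419392, 'cx': 253.78807882541582, 'cy': 206.56235249186716, 'position': array([ 1.40870034, -0.37068582,  0.85187275]), 'orientation': array([-2.26503578, -0.02328785,  1.17991412])}
top {'fx': 443.4462357040635, 'fy': 443.4462357040635, 'cx': 261.5697027124349, 'cy': 189.1490539837351, 'position': array([ 0.38500913, -0.00724505,  1.31637896]), 'orientation': array([-2.99560756e+00, -7.53698187e-04, -1.55342311e+00])}
```

View pics/b.png

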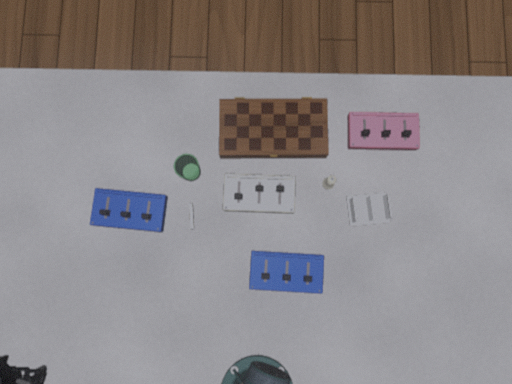

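View pics/a.png

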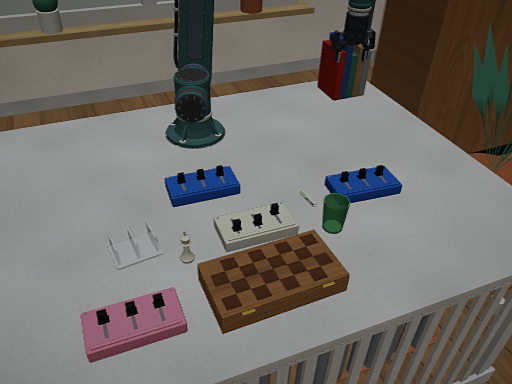

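The candidates in the top view are two blue boxes (128,210) and (287,272), a pink one (384,131) and a white one (259,193). The one meant is the white box, as it is the only one with the described colour. Next I confirm it in a crop and measure it.

```bash
cat > h.py <<'E'
import numpy as np,cv2
from scipy.spatial.transform import Rotation as R
def ray(c,px,z):
    Rm=R.from_euler('xyz',c['orientation']).as_matrix()
    d=Rm@np.array([(px[0]-c['cx'])/c['fx'],(px[1]-c['cy'])/c['fy'],1]);p=np.array(c['position'])
    return p+d*(z-p[2])/d[2]
E
python3 - <<'E'
from cell import *
from h import *
b=cv2.imread("pics/b.png");c=calibration("top")
k=cv2.resize(b[165:225,210:310],None,fx=8,fy=8,interpolation=cv2.INTER_CUBIC)
cv2.imwrite("pics/c.png",k)
m=(b.max(2)<60).astype(np.uint8)
n,l,st,ce=cv2.connectedComponentsWithStats(m)
for i in range(1,n):
    x,y=ce[i]
    if 210<x<310 and 165<y<225: print(ce[i],st[i],ray(c,ce[i],.06))
E
```

```text
[257. 189.] [257 189   1   1   1] [0.56992709 0.0081095  0.06      ]
[279.5 190. ] [279 190   2   1   2] [ 0.56815994 -0.05635133  0.06      ]
[282. 190.] [282 190   1   1   1] [ 0.56828506 -0.06350789  0.06      ]
```

View pics/c.png

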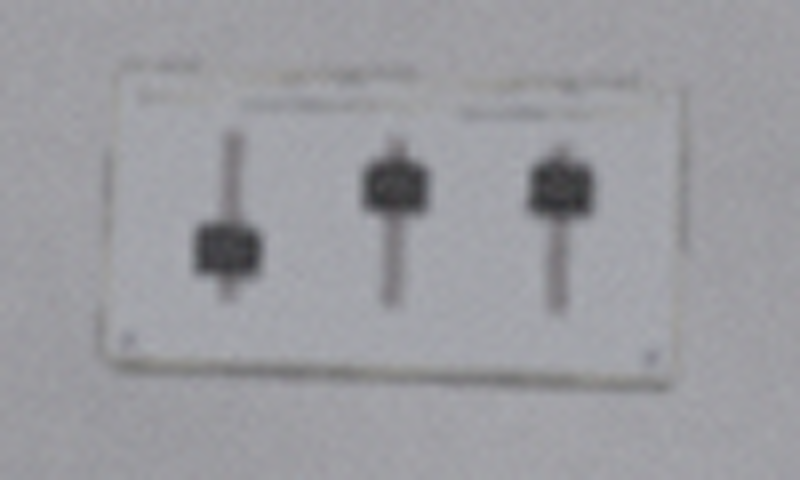

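The crop confirms the white box. The raised bar is at its top (far edge). The caps are at crop (228,250) near/off, (396,187) far/on and (562,188) far/on. The face corners are about (108,362), (672,382), (683,88) and (115,65).

```bash
python3 - <<'E'
from cell import *
from h import *
c=calibration("top")
f=lambda u,v:(210+(u+.5)/8-.5,165+(v+.5)/8-.5)
P=[ray(c,f(*q),.035)[:2] for q in [(108,362),(672,382),(683,88),(115,65)]]
P=np.array(P);print(P,P.mean(0))
d=(P[0]+P[3]-P[1]-P[2]);yaw=np.arctan2(-d[0],d[1]);print("yaw deg",np.degrees(yaw))
# slots on face z .035: ends
for q in [(232,132),(228,300),(399,138),(391,308),(563,145),(557,314)]:print(ray(c,f(*q),.036)[:2])
Rm=R.from_euler('z',yaw).as_matrix()[:2,:2]
for q in [(228,250),(396,187),(562,188)]:
  p=ray(c,f(*q),.06)[:2];print("cap",p,Rm.T@(p-P.mean(0)))
s=read_state();print(s['eef_pos'],s['ee_rot'])
E
```

```text
[[ 0.51087575  0.10568667]
 [ 0.50716912 -0.09883545]
 [ 0.61539778 -0.10212542]
 [ 0.6203197   0.10640114]] [0.56344059 0.00278174]
yaw deg -1.1967301755810766
[0.59598898 0.06278736]
[0.53413692 0.06269895]
[0.59483445 0.00167417]
[0.53224751 0.00344836]
[ 0.5932909  -0.05832047]
[ 0.53110848 -0.0568477 ]
cap [0.54930932 0.06183869] [-0.01536161  0.05874893]
cap [0.5731066  0.00225983] [ 0.0096748  -0.00031992]
cap [ 0.57378396 -0.05718202] [ 0.01159348 -0.05973466]
[0.12525124 0.53544593 0.40363562] [-3.13957556e+00 -2.18992286e-04  2.91179392e+00]
```

step_arm(rows=[[0.08,-0.095,0,0,0,0.013],[0.16,-0.19,0,0,0,0.026],[0.24,-0.29,0,0,0,0.04],[0.32,-0.385,0,0,0,0.053],[0.4,-0.48,0,0,0,0.066]], jaw=1, newtons=40)

```text
time: 0.6
eef_pos: [0.2855, 0.3423, 0.4043]
ee_rot: [-3.141, -0.0, 3.122]
contact_force: [2.0, -0.7, -0.1]
gripper_width: 0.147
grip_force: 0.0
```

step_arm(rows=[[0.08,-0.095,0,0,0,0],[0.16,-0.19,0,0,0,0],[0.24,-0.285,0,0,0,0],[0.32,-0.38,0,0,0,0],[0.4,-0.475,0,0,0,0]])

```text
time: 1.1
eef_pos: [0.4457, 0.1521, 0.4044]
ee_rot: [3.141, -0.0, 3.119]
contact_force: [0.6, 0.1, -0.3]
gripper_width: 0.003
grip_force: 0.0
```

step_arm(rows=[[0.06,-0.08,0,0,0,0],[0.12,-0.16,0,0,0,0],[0.17,-0.22,0,0,0,0],[0.17,-0.22,0,0,0,0],[0.17,-0.22,0,0,0,0]])

```text
time: 1.6
eef_pos: [0.513, 0.0656, 0.4039]
ee_rot: [3.141, -0.002, 3.118]
contact_force: [-0.5, 0.3, 0.9]
gripper_width: 0.003
grip_force: 0.0
```

```bash
python3 - <<'E'
from cell import *
from h import *
s=read_state();print(s['time'],s['eef_pos'],s['ee_rot'],s['gripper_width'],s['qpos'])
c=calibration("wrist");w=snapshot("wrist");print(c)
cv2.imwrite("pics/w.png",w[:,:,::-1])
import pickle;pickle.dump(c,open("w.pkl","wb"))
E
```

```text
1.6 [0.51303252 0.06559462 0.40388296] [ 3.14100780e+00 -2.17202085e-03  3.11780698e+00] 0.0025281498072409155 [ 1.73151706e-02  1.48699319e-02  1.44798159e+00  6.77711310e-04
  1.68088727e+00 -1.52962111e+00]
{'fx': 265.39422583838564, 'fy': 265.39422583838564, 'cx': 259.64215315339584, 'cy': 189.69691954797148, 'position': array([0.43219237, 0.06667736, 0.3725813 ]), 'orientation': array([ 2.81891141e+00, -8.35951908e-05,  1.54638237e+00])}
```

View pics/w.png

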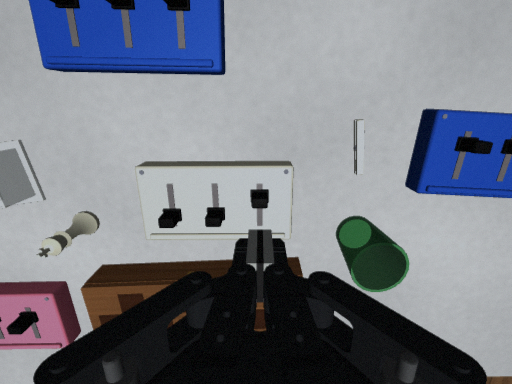

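Wrist view (up is toward the robot): the white box's caps are at (260,198) off, (215,216) on and (170,218) on. Its bar edge is near row 236 and the closed fingertips are at (260,232).

```bash
python3 - <<'E'
from h import *
import pickle;c=pickle.load(open("w.pkl","rb"))
P=np.array([ray(c,q,.035)[:2] for q in [(293,166),(138,166),(146,239),(292,234)]]);print(P,P.mean(0))
for q in [(259,184),(259,225),(215,183),(170,184)]:print('slot',ray(c,q,.036)[:2])
b=cv2.imread("pics/w.png");m=(b.max(2)<45).astype(np.uint8)
n,l,st,ce=cv2.connectedComponentsWithStats(m)
for i in range(1,n):
    x,y,w,h,a=st[i]
    if a>40 and 150<ce[i][0]<280 and 170<ce[i][1]<230: print(st[i],ce[i],'near top edge',ray(c,(x+w/2,y),.0655)[:2],'ctr',ray(c,ce[i],.06)[:2])
E
```

```text
[[ 0.51356589  0.10817521]
 [ 0.50863424 -0.09362145]
 [ 0.61538187 -0.10032373]
 [ 0.61249788  0.10828163]] [0.56251997 0.00562792]
slot [0.53670746 0.06330052]
slot [0.59675917 0.06178802]
slot [0.53389383 0.00500711]
slot [ 0.53381984 -0.05482767]
[251 190  17  18 287] [259.24390244 198.22648084] near top edge [0.53522617 0.06401352] ctr [0.54795401 0.06337663]
[159 209  23  19 347] [169.62536023 217.82997118] near top edge [ 0.55755919 -0.04785637] ctr [ 0.57202739 -0.05264156]
[206 208  19  19 310] [214.79677419 216.52903226] near top edge [0.55758728 0.00849884] ctr [0.57162433 0.00564053]
```

step_arm(rows=[[0,0,-0.12,0,0,0.002],[0,0,-0.24,0,0,0.002],[0,0,-0.35,0,0,0.002],[0,0,-0.455,0,0,0.002],[0,0,-0.455,0,0,0.002]])

```text
time: 2.15
eef_pos: [0.509, 0.0672, 0.2161]
ee_rot: [-3.141, -0.015, 3.128]
contact_force: [-1.2, 0.1, 0.1]
gripper_width: 0.001
grip_force: 0.0
```

step_arm(rows=[[0.02,0,0,0,0,0],[0.04,0,0,0,0,0],[0.06,0,0,0,0,0],[0.08,0,0,0,0,0],[0.09,0,0,0,0,0]])

```text
time: 2.65
eef_pos: [0.5502, 0.066, 0.2243]
ee_rot: [3.141, 0.002, 3.125]
contact_force: [-1.9, 0.2, 1.5]
gripper_width: 0.002
grip_force: 1.1
```

step_arm(rows=[[0.006,0,0,0,0,0],[0.012,0,0,0,0,0],[0.018,0,0,0,0,0],[0.025,0,0,0,0,0],[0.03,0,0,0,0,0]])

```text
time: 3.15
eef_pos: [0.561, 0.0658, 0.2226]
ee_rot: [-3.141, -0.0, 3.125]
contact_force: [-2.7, -1.1, 1.4]
gripper_width: 0.002
grip_force: 1.0
```

step_arm(rows=[[0.002,0,0,0,0,0],[0.004,0,0,0,0,0],[0.006,0,0,0,0,0],[0.008,0,0,0,0,0],[0.01,0,0,0,0,0]])

```text
time: 3.65
eef_pos: [0.5637, 0.0659, 0.2226]
ee_rot: [-3.141, -0.005, 3.125]
contact_force: [-9.5, -1.3, 6.0]
gripper_width: 0.001
grip_force: 4.8
```

step_arm(rows=[[0.002,0,0,0,0,0],[0.004,0,0,0,0,0],[0.005,0,0,0,0,0],[0.005,0,0,0,0,0],[0.005,0,0,0,0,0]])

```text
time: 4.15
eef_pos: [0.5645, 0.0659, 0.2227]
ee_rot: [-3.141, -0.01, 3.126]
contact_force: [-13.4, -2.0, 8.7]
gripper_width: -0.002
grip_force: 6.8
```

step_arm(rows=[[-0.05,0,0,0,0,0],[-0.075,0,0,0,0,0],[-0.075,0,0.08,0,0,0],[-0.075,0,0.18,0,0,0],[-0.075,0,0.25,0,0,0]])

```text
time: 4.65
eef_pos: [0.5373, 0.0662, 0.3255]
ee_rot: [3.141, 0.005, 3.126]
contact_force: [1.0, 0.0, 0.8]
gripper_width: 0.004
grip_force: 0.0
```

step_arm(rows=[[0.06,-0.1,0,0,0,0],[0.12,-0.2,0,0,0,0],[0.188,-0.305,0,0,0,0],[0.188,-0.305,0,0,0,0],[0.188,-0.305,0,0,0,0]])

```text
time: 5.15
eef_pos: [0.6127, -0.057, 0.3221]
ee_rot: [3.141, 0.0, 3.123]
contact_force: [0.2, 0.1, 0.1]
gripper_width: -0.0
grip_force: 0.0
```

```bash
python3 - <<'E'
from cell import *
from h import *
s=read_state();print(s['eef_pos'],s['ee_rot'])
a=snapshot("scene");cv2.imwrite("pics/d.png",cv2.resize(a[150:300,170:370,::-1],None,fx=4,fy=4,interpolation=cv2.INTER_CUBIC))
E
```

```text
[ 0.61265496 -0.05702511  0.32208781] [3.14064557e+00 5.77844503e-05 3.12339191e+00]
```

View pics/d.png

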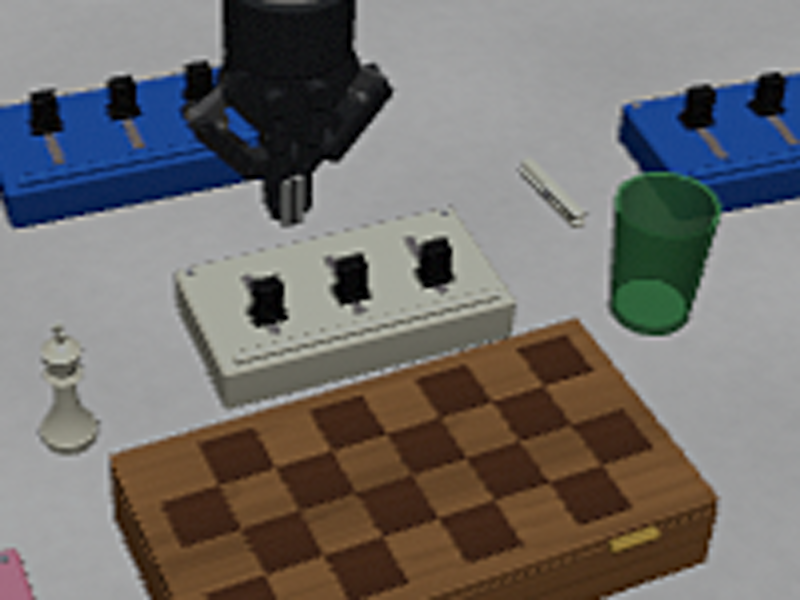

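All three caps now stand on, at (436,262), (351,279) and (268,301), and the chessboard is low and clear of the gripper. Next I descend behind switch 3 and pull it toward the robot.

step_arm(rows=[[0,0,-0.07,0,0,0],[0,0,-0.14,0,0,0],[0,0,-0.2,0,0,0],[0,0,-0.245,0,0,0],[0,0,-0.245,0,0,0]])

```text
time: 5.7
eef_pos: [0.6104, -0.0541, 0.2214]
ee_rot: [3.14, -0.006, 3.128]
contact_force: [-0.4, -0.1, 0.5]
gripper_width: -0.001
grip_force: 0.0
```

step_arm(rows=[[-0.02,0,0,0,0,0],[-0.04,0,0,0,0,0],[-0.06,0,0,0,0,0],[-0.075,0,0,0,0,0],[-0.085,0,0,0,0,0]])

```text
time: 6.2
eef_pos: [0.578, -0.0559, 0.2263]
ee_rot: [-3.142, 0.003, 3.125]
contact_force: [1.9, 1.9, 1.5]
gripper_width: -0.001
grip_force: 1.1
```

step_arm(rows=[[-0.006,0,0,0,0,0],[-0.012,0,0,0,0,0],[-0.018,0,0,0,0,0],[-0.022,0,0,0,0,0],[-0.025,0,0,0,0,0]])

```text
time: 6.7
eef_pos: [0.568, -0.0562, 0.2247]
ee_rot: [-3.141, -0.0, 3.125]
contact_force: [2.1, -0.1, 0.4]
gripper_width: 0.003
grip_force: 1.0
```

step_arm(rows=[[-0.003,0,0,0,0,0],[-0.006,0,0,0,0,0],[-0.009,0,0,0,0,0],[-0.012,0,0,0,0,0],[-0.015,0,0,0,0,0]])

```text
time: 7.2
eef_pos: [0.5642, -0.0561, 0.2249]
ee_rot: [-3.141, 0.01, 3.125]
contact_force: [14.9, -0.1, -7.1]
gripper_width: 0.001
grip_force: 7.1
```

step_arm(rows=[[0.05,0,0,0,0,0],[0.07,0,0,0,0,0],[0.07,0,0.08,0,0,0],[0.07,0,0.18,0,0,0],[0.07,0,0.28,0,0,0]])

```text
time: 7.7
eef_pos: [0.5894, -0.0559, 0.3362]
ee_rot: [3.141, -0.005, 3.126]
contact_force: [0.7, -0.9, -0.2]
gripper_width: 0.001
grip_force: 0.0
```

step_arm(rows=[[-0.08,0,0.05,0,0,0],[-0.18,0,0.1,0,0,0],[-0.28,0,0.15,0,0,0],[-0.38,0,0.15,0,0,0],[-0.4,0,0.15,0,0,0]])

```text
time: 8.2
eef_pos: [0.4267, -0.0556, 0.397]
ee_rot: [-3.142, -0.002, 3.125]
contact_force: [-0.5, -0.7, -0.6]
gripper_width: 0.002
grip_force: 0.0
```

```bash
python3 - <<'E'
from cell import *
from h import *
s=read_state();print(s['time'],s['eef_pos'],s['contact_force'])
a=snapshot("scene");b=snapshot("top")
z=lambda i:cv2.resize(i[:,:,::-1],(400,300),interpolation=cv2.INTER_CUBIC)
cv2.imwrite("pics/e.png",np.hstack([z(a[190:265,205:305]),z(b[160:235,210:310])]))
E
```

```text
8.2 [ 0.42674044 -0.0556154   0.39697874] [-0.47341555 -0.69140666 -0.6139019 ]
```

View pics/e.png

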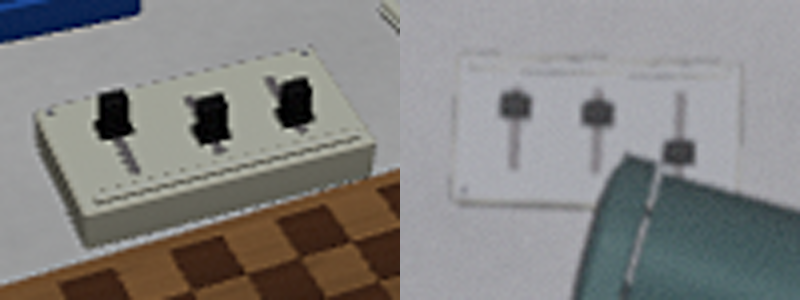

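In the left scene crop the caps are at (112,115) off, (210,118) on and (295,100) on. In the right top crop they are at (515,105) on, (597,113) on and (679,152) off. The middle cap sits about 3 mm short of switch 1's full-on line, as it did at the start. I'll nudge it gently to its stop.

step_arm(rows=[[0.08,0.06,0,0,0,0],[0.16,0.12,-0.03,0,0,0],[0.21,0.152,-0.1,0,0,0],[0.21,0.152,-0.19,0,0,0],[0.21,0.152,-0.28,0,0,0]])

```text
time: 8.8
eef_pos: [0.5157, 0.0056, 0.2822]
ee_rot: [3.141, -0.001, 3.127]
contact_force: [0.5, -0.0, -0.7]
gripper_width: 0.003
grip_force: 0.0
```

step_arm(rows=[[0,0,-0.08,0,0,0],[0,0,-0.152,0,0,0],[0,0,-0.152,0,0,0],[0.04,0,-0.152,0,0,0],[0.075,0,-0.152,0,0,0]])

```text
time: 9.3
eef_pos: [0.5456, 0.0049, 0.2246]
ee_rot: [3.141, 0.001, 3.126]
contact_force: [0.5, -0.3, -0.2]
gripper_width: -0.004
grip_force: 0.0
```

step_arm(rows=[[0.007,0,0,0,0,0],[0.014,0,0,0,0,0],[0.02,0,0,0,0,0],[0.025,0,0,0,0,0],[0.03,0,0,0,0,0]])

```text
time: 9.8
eef_pos: [0.556, 0.0048, 0.2241]
ee_rot: [3.141, -0.0, 3.125]
contact_force: [0.4, 0.3, -0.1]
gripper_width: -0.001
grip_force: 0.0
```

step_arm(rows=[[0.002,0,0,0,0,0],[0.004,0,0,0,0,0],[0.006,0,0,0,0,0],[0.008,0,0,0,0,0],[0.01,0,0,0,0,0]])

```text
time: 10.3
eef_pos: [0.5599, 0.0048, 0.2239]
ee_rot: [3.142, -0.001, 3.125]
contact_force: [-2.2, -0.4, 1.3]
gripper_width: 0.003
grip_force: 1.0
```

step_arm(rows=[[0.002,0,0,0,0,0],[0.004,0,0,0,0,0],[0.006,0,0,0,0,0],[0.008,0,0,0,0,0],[0.01,0,0,0,0,0]])

```text
time: 10.8
eef_pos: [0.5627, 0.0048, 0.2239]
ee_rot: [-3.141, -0.006, 3.126]
contact_force: [-10.8, -0.8, 8.6]
gripper_width: 0.004
grip_force: 5.5
```

Switch 2 is at its stop. Next I back off, rise and retreat.

step_arm(rows=[[-0.05,0,0,0,0,0],[-0.08,0,0,0,0,0],[-0.08,0,0.08,0,0,0],[-0.08,0,0.18,0,0,0],[-0.08,0,0.28,0,0,0]])

```text
time: 11.3
eef_pos: [0.5318, 0.0049, 0.3367]
ee_rot: [3.141, 0.0, 3.125]
contact_force: [0.8, -0.4, -0.7]
gripper_width: -0.0
grip_force: 0.0
```

step_arm(rows=[[-0.05,0.1,0.08,0,0,0],[-0.1,0.2,0.16,0,0,0],[-0.15,0.3,0.18,0,0,0],[-0.2,0.4,0.18,0,0,0],[-0.25,0.5,0.18,0,0,0]])

```text
time: 11.8
eef_pos: [0.431, 0.2064, 0.4093]
ee_rot: [3.139, 0.004, 3.125]
contact_force: [0.4, 0.5, 0.2]
gripper_width: -0.002
grip_force: 0.0
```

step_arm(rows=[[0,0.1,0,0,0,0],[0,0.15,0,0,0,0],[0,0.15,0,0,0,0],[0,0.15,0,0,0,0],[0,0.15,0,0,0,0]])

```text
time: 12.3
eef_pos: [0.4323, 0.2639, 0.4079]
ee_rot: [-3.141, 0.0, 3.124]
contact_force: [0.8, -0.2, -0.3]
gripper_width: 0.001
grip_force: 0.0
```

```bash
python3 - <<'E'
from cell import *
from h import *
s=read_state();print(s['time'],s['eef_pos'],s['contact_force'])
a=snapshot("scene");b=snapshot("top")
z=lambda i:cv2.resize(i[:,:,::-1],(400,300),interpolation=cv2.INTER_CUBIC)
cv2.imwrite("pics/f.png",np.hstack([z(a[190:265,205:305]),z(b[160:235,210:310])]))
E
```

```text
12.3 [0.43234044 0.26393985 0.40793042] [ 0.77443749 -0.16146204 -0.3179104 ]
```

View pics/f.png

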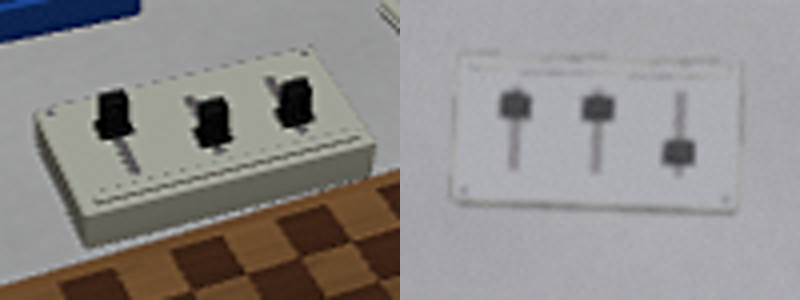

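In the top crop the caps are at (515,105) on, (598,108) on and (679,152) off. All three are at their stops and the arm is clear.

```bash
python3 -c "
from cell import *
print(sign_off())"
```

```text
the job is handed in; nothing more can be done
None
```

The switches on the white fan box are set to on, on, off, each pushed against its stop (the middle one had started about 3 mm short of fully on), and the job was handed in at about 12 s with the arm clear.

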